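# Seat the display plate and hold the label holder home behind the lip

## Robot

A 6-joint arm with a two-finger parallel gripper is mounted at the origin on the work surface. World frame = base frame: x ahead of the robot, y to its left, z up, the work surface at z = 0. Lengths are in mm, angles in rad, forces in N, time in s.
With the tool pointing down it reaches from about 250 to 775 mm from the base axis. Payload 4 kg.
Tool frame: the origin (TCP) lies midway between the tips of the shut fingers; the grasp point (between the pads) lies 19 mm behind it; z points along the fingers, y is the line along which they close (so a half turn about z gives the same grasp; the last joint's range is limited). The gripper opens to 85 mm and grips with 20 to 120 N. Pads are 22 mm wide; open, the fingers measure 114 mm over their backs; the gripper's body (76 mm by 85 mm) begins 54 mm behind the grasp point. The pads swing forward as they close: fully open they stand 13 mm farther back than shut.
Start: joints at [1.216, 0.087, 1.371, -0, 1.684, -0.103], TCP at [137.039, 532.671, 231.341] pointing down, gripper open.
Joint ranges: [-3.1, 3.1], [-0.76, 2.03], [0.27, 2.55], [-1.08, 4.22], [0.17, 2.65], [-2.57, 2.57]. Speed limits (rad/s): [2.79, 2.79, 3.14, 3.14, 3.14, 3.14].

## Interface

Orientations are given as a unit quaternion [w, x, y, z].
In Python, from plant import manip gives the robot as it stands.
- The arm moves only by the shell command python3 -m crank 'ROWS'. ROWS is JSON, a list of rows, each a list of 3 entries, a list of its own where there are three numbers: the shift along the world's x, y, z in cm, then the turn, a rotation vector about the world's x, y, z in rad, then the finger opening in cm, from 0 to 8.54. A call has exactly 8 rows; each row shifts and turns the commanded pose from where the row before left it; what a row does not reach is not made up. A row lasts 1/10 s, in which the tool goes at most 50 mm and 8.59 degrees, less where a joint would pass 70% of its speed; a pose out of reach is approached as far as the arm can. A call is refused whole if a number of a shift passes 5 or a number of a turn 0.15, either way. A call with a gripper value outside its range is refused whole. The fingers move at their own pace and stop on an object; the grip force is fixed at half the most. Time passes only in rows, so rows that do not move let the fingers close, or fill a call up. It gives the time, the measured TCP pose, the force, the opening and the grip force at its end, in the units of the state.
- manip.state(): the state, without advancing time (a new reading comes with each control period).
- manip.get_image(name): name is "scene" or "side" or "wrist"; returns a dict with "pixels" (384x512x3 uint8, red, green, blue), "range_z" (384x512 float32, mm along the optical axis (not along the pixel's ray), 0 where there is no reading), "fx", "fy", "cx", "cy" (pixels), "xyz" and "rotation" of the camera in the world. Camera axes: x right, y down, z forward; pixel columns grow to the right and rows downward; lengths in mm; the calibration is good to about 2 mm. A picture is of the moment at which its call begins.
- manip.finish_job(): hands the job in; it is judged then, once.
The state is a dict: "clock": time; "joints": joint angles; "qvel": joint speeds; "joint_torque": joint torques, N m; "tcp_pos": TCP position; "orientation": TCP orientation; "force": force on the tool from outside, world axes, zero at the start; "moment": the same for the moment, N m; "finger_gap": finger opening in mm; "grasp_force": force on a finger pad.
Only numpy, scipy, OpenCV 4.12 (cv2) and the standard library are available. Lean on these libraries where they do the work, as an engineer would, in place of code of your own. Each camera call takes 0.05 s, during which the arm holds its last target. There are 200 camera calls.

## Task

Lower the display plate over the two locating pins of the machine frame until it lies flush on the deck, and let go of it. Then slide the label holder over the plate, flat, square and roughly centred, blade first, behind the frame's lip; by feel push it fully home against the sprung bar hidden there and finish while still holding it pressed home, because the spring would throw it back. Leave the other things on the desk where they are.

Things in the scene. Friction and masses are not known exactly. Their poses are not given: they have to be found in the camera images.
- seat (a point): Point on the flat deck, 45 mm above the desk, of the machine frame: a low aluminium base fixed to the desk, 317 x 180 mm. The middle of the plate's underside comes to lie here. x points away from the near edge (at x -95 mm) to the lip, z up. 'Frame' below: from this point along these axes. Behind the lip is an open bay with drive parts, lower than the lip.
- pin_left (a point): Foot, on the deck, of the steel locating pin at frame x -45, y +47.5 mm. Pin 8 mm in diameter, 15 mm high: straight for 8 mm, then a cone to 3 mm across at the tip.
- pin_right (a point): Foot of the other, equal pin, at frame x -45, y -47.5 mm.
- lip (a point): Middle of the steel lip's front edge, underside: frame x +87 mm, 15 mm above the deck. Lip 130 mm wide (y), 4 mm thick, with a flared front edge from frame x +79 mm, up to 24 mm above the deck. It covers a slot open to -x, whose floor (a ledge from frame x +86 mm) is 5 mm above the deck, 1 mm lower than the seated plate's top.
- home (a point): Where the middle of the lower front edge of the label holder's blade comes when it is fully home: frame x +106 mm, 6 mm above the deck.
- bar (a joint): Sprung black bar in the slot under the lip, 110 mm wide. Value: how far it is pushed in along frame x, 0 to 0.007 m, with a hard stop at 0.007 (fully home). Its face stands at frame x +99 mm when free. The spring pushes back with 3 N at first touch, rising to about 7 N at the stop.
- plate_housing (a point): Centre, half-way up, of the black display housing, 40 (x) x 70 (y) x 32 mm high, on the loose steel display plate, 160 (x) x 116 (y) x 6 mm; 0.2 to 0.4 kg in all. It is 22 mm above the plate's underside and 45 mm from the plate's middle towards -x. x points to the bare half of the plate, z up. Starts flat on the desk. Seated, its axes are the frame's: the bare half lies before the lip.
- plate_under (a point): Middle of the display plate's underside, same axes. The two through holes, 10.5 mm in diameter, are at x -45 mm, y +47.5 and -47.5 mm from here, one at either side of the housing.
- holder_rib (a point): Centre of the upright grip rib, 12 mm thick (x) x 50 (y) x 30 mm high, of the loose grey plastic label holder, 0.05 to 0.1 kg. Under the rib a flat blade, 78 (x) x 70 (y) x 5 mm, its underside 20 mm below this point; it reaches 58 mm ahead and 20 mm behind. x points to its long front part, which goes under the lip; z up. Starts flat on the desk.
- holder_edge (a point): Middle of the label holder's front edge, at the blade's underside: 58 mm ahead of the rib's centre and 20 mm below it, same axes.
- gear: Bystander, to be left alone: white plastic gear wheel, 58 mm across, 22 mm high. Origin at the middle of its underside.
- handwheel: Bystander, to be left alone: black ribbed plastic wheel, 48 mm across, 26 mm high. Origin at the middle of its underside.
- glue: Bystander, to be left alone: white glue bottle, 40 mm across, 110 mm high. Origin at the middle of its underside.
- can: Bystander, to be left alone: blue can, 66 mm across, 120 mm high. Origin at the middle of its underside.
Things that resemble listed ones, but are neither listed nor needed, are in the scene too. Leave any blue look-alike of the part that bears holder_rib alone. There is more than one size of the part that bears plate_housing; the job needs the smaller.

How it is judged (in metres and radians):
On the way, in this order (a step that is already met when the one before it is completed fails the run):
1. the display plate lies flush on the deck over both pins and has been let go (horizontal distance between plate_under and seat below 0.004 m and z of plate_under in the frame of seat below 0.002 m and angle between plate_under's own z axis and vertical below 0.03 rad and angle between the x axis of plate_under and the x axis of seat, either way round below 0.06 rad and x of plate_housing in the frame of seat below -0.02 m and contact force between the fingers and plate below 0.2 N), for 0.2 s.
2. the blade of the label holder is behind the lip (x of holder_edge in the frame of home above -0.014 m and z of holder_edge in the frame of home between -0.004 and 0.0065 m and y of holder_edge in the frame of home between -0.015 and 0.015 m), for 0.1 s.
At the end, for the whole second after the job is handed in: Plate flush over both pins (underside within 2 mm of the deck, 4 mm sideways, housing on the near side). Holder under the lip, within 15 mm of its middle, square to 0.1 and flat to 0.07 rad, edge within 4 mm of home, bar in over 5 mm; fingers still press on the holder with over 2 N, at rest (horizontal distance between plate_under and seat below 0.004 m and z of plate_under in the frame of seat below 0.002 m and angle between plate_under's own z axis and vertical below 0.03 rad and angle between the x axis of plate_under and the x axis of seat, either way round below 0.06 rad and x of plate_housing in the frame of seat below -0.02 m and z of holder_edge in the frame of home between -0.004 and 0.0065 m and y of holder_edge in the frame of home between -0.015 and 0.015 m and x of holder_edge in the frame of home above -0.004 m and value of joint bar above 0.005 m and angle between holder_rib's own z axis and vertical below 0.07 rad and angle between the x axis of holder_rib and the x axis of seat, either way round below 0.1 rad and contact force between the fingers and holder above 2 N and linear speed of holder below 0.02 m/s); the arm keeps its last pose, push and grip.
It fails at once if another thing on the desk is moved by more than 30 mm (distance of any of gear, handwheel, glue, can from where it was at the start of the episode above 0.03 m).
It also fails if it takes over 54 s, if anything falls off the work surface, if the arm or the gripper's body presses on something with over 40 N, if the wrist force passes 120 N, or if a joint passes its speed limit or range.

## Working session

There is one attempt and no reset: what is moved stays moved. The work goes in short steps, Python scripts to look and compute and a shell command to move; the robot and the scene stay as the last step left them, time stands still between calls to the robot, and variables do not carry over. Pictures are saved under pics/ and viewed, at most 10 in all, crops included, and the job is handed in when it is done.

```bash
ls; mkdir -p pics; cat > h.py <<'E'
import numpy as np, cv2
from plant import manip
def grab(n,save=None):
    d=manip.get_image(n); 
    np.savez('/tmp/%s.npz'%(save or n),**{k:np.array(v) for k,v in d.items()})
    return d
def load(n): return dict(np.load('/tmp/%s.npz'%n))
def rot(d):
    r=np.array(d['rotation'],float)
    if r.shape==(4,):
        from scipy.spatial.transform import Rotation as R
        r=R.from_quat(r[[1,2,3,0]]).as_matrix()
    return r
def ray(d,u,v):
    return np.array(d['xyz'],float), rot(d)@np.array([(u-d['cx'])/d['fx'],(v-d['cy'])/d['fy'],1.])
def onz(d,u,v,z):
    o,r=ray(d,u,v); return o+r*(z-o[2])/r[2]
def cloud(d):
    Z=d['range_z'].astype(float); v,u=np.mgrid[:Z.shape[0],:Z.shape[1]]
    P=np.stack([(u-d['cx'])/d['fx']*Z,(v-d['cy'])/d['fy']*Z,Z],-1)
    W=P@rot(d).T+np.array(d['xyz'],float); W[Z<=0]=np.nan; return W
E
python3 - <<'E'
from h import *
ims=[]
for n in("scene","side"):
    d=grab(n); print(n,d['xyz'],np.round(rot(d),3).tolist(),d['fx'],d['cx']); 
    im=cv2.cvtColor(d['pixels'],cv2.COLOR_RGB2BGR); cv2.imwrite(f'pics/{n}0.png',cv2.resize(im,(800,600)))
print(manip.state())
E
```

```text
pics
scene [1176.91816714   56.22817084 1177.62499471] [[-0.108, 0.824, -0.557], [0.994, 0.097, -0.049], [0.014, -0.559, -0.829]] 378.29718179899265 254.65074734712718
side [ 306.99251003 -701.09282457  851.72312897] [[0.985, -0.123, 0.118], [-0.17, -0.718, 0.675], [0.002, -0.686, -0.728]] 377.35885553377847 250.08341850764612
{'clock': 0.1, 'joints': array([ 1.21592733e+00,  8.79059215e-02,  1.37212952e+00, -1.74210222e-05,
        1.68359872e+00, -1.03076994e-01]), 'qvel': array([ 0.00101809, -0.00241188, -0.00289268,  0.00075876,  0.00026223,
       -0.00118883]), 'joint_torque': array([ 2.42570182e-03, -3.53013682e+01, -3.14219356e+01, -1.56535207e-04,
        7.92999024e-03,  1.84285960e-05]), 'tcp_pos': array([136.8660129 , 532.22972538, 230.22921384]), 'orientation': array([-2.23257939e-04,  1.25564591e-01,  9.92084922e-01, -9.96077216e-04]), 'force': array([-0.41209063,  0.5342077 , -0.1148032 ]), 'moment': array([-0.00744707, -0.05808222,  0.01241739]), 'grasp_force': 0.0, 'finger_gap': 85.07088612232495}
```

View pics/scene0.png

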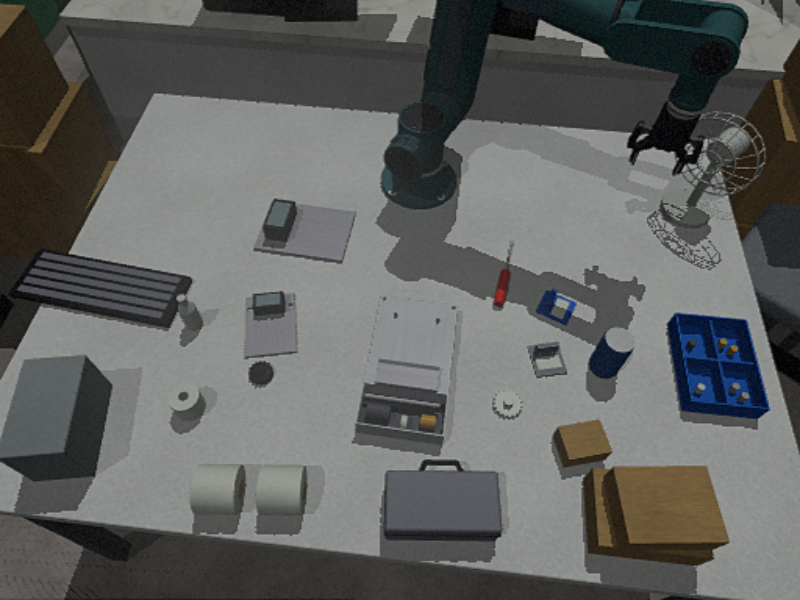

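View pics/side0.png

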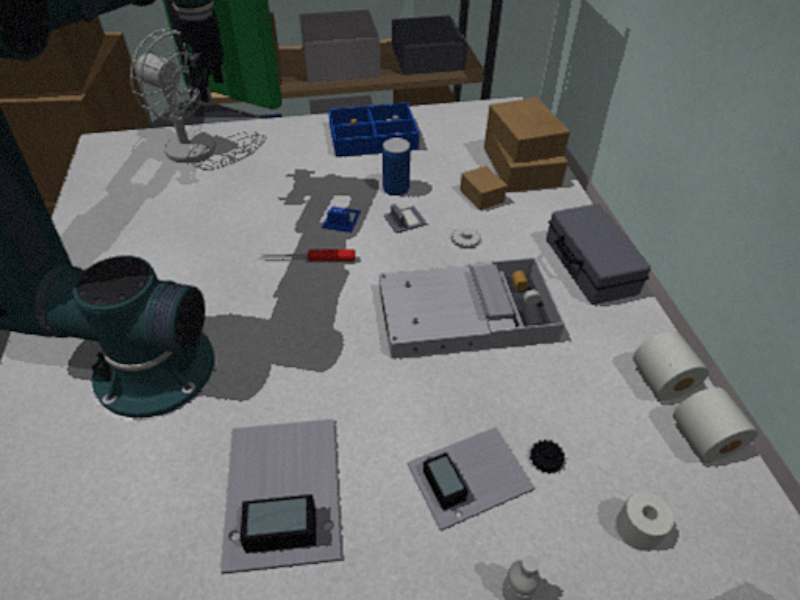

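The scene view (800-px scale) shows the small plate at about (270,325) with its housing at (268,303), the frame at (410,370) with pins at (395,316) and (438,318), and the lip at about (408,375). The grey holder is at (546,358) and its blue look-alike at (556,306). The side view agrees: small plate (470,475), pins (408,284) and (416,321), holder (405,217), handwheel (547,456) near the plate's bare end.

```bash
python3 - <<'E'
from h import *
s=0.64
boxes={'scene':{'plate':(238,285,305,362),'frame':(350,290,465,445),'holder':(522,338,572,382)},
 'side':{'plate':(400,425,540,530),'frame':(372,255,570,358),'holder':(385,198,430,234)}}
for n,b in boxes.items():
    d=load(n); W=cloud(d); hsv=cv2.cvtColor(d['pixels'],cv2.COLOR_RGB2HSV)
    for k,(a,c,e,f) in b.items():
        sl=(slice(int(c*s),int(f*s)),slice(int(a*s),int(e*s)))
        w=W[sl].reshape(-1,3); V=hsv[sl][...,2].ravel(); S=hsv[sl][...,1].ravel()
        print(n,k,'zpct',np.round(np.nanpercentile(w[:,2],[2,20,50,80,98]),1),'V',np.percentile(V,[2,20,50,80,98]))
        bands={'plate':[(3,12),(33,44)],'frame':[(38,52),(56,75)],'holder':[(3,9),(22,40)]}[k]
        for lo,hi in bands:
            m=(w[:,2]>lo)&(w[:,2]<hi)
            if m.sum()>4:
                p=w[m]; r=cv2.minAreaRect(p[:,:2].astype(np.float32)); print('   band',lo,hi,m.sum(),np.round(p.mean(0),1),'rect',np.round(r[0],1),np.round(r[1],1),round(r[2],1),'zmed',np.round(np.median(p[:,2]),1))
E
```

```text
scene plate zpct [-5.6 -1.5  2.9  7.  38.5] V [ 47. 108. 125. 146. 153.]
   band 3 12 772 [ 517.5 -293.8    5.6] rect [ 494.4 -301.1] [199.6 146.5] 12.6 zmed 5.4
   band 33 44 171 [ 460.8 -310.3   37.1] rect [ 459.  -309.8] [42.2 65.3] 14.2 zmed 37.1
scene frame zpct [-5.3 -1.  32.2 45.5 64.5] V [ 46.  78. 143. 147. 152.]
   band 38 52 2616 [544.5  32.   44. ] rect [583.7  31.2] [180.1 320.2] 87.8 zmed 43.8
   band 56 75 637 [625.8  29.9  62.8] rect [564.4  30.6] [129.8 179.8] 88.9 zmed 62.6
scene holder zpct [-5.6 -2.3  0.8  5.1 34.2] V [ 37.  95. 144. 150. 161.]
   band 3 9 201 [530.7 334.    5. ] rect [522.9 335.7] [ 83.  122.3] 18.7 zmed 4.7
   band 22 40 65 [505.7 329.3  32. ] rect [503.8 330.4] [14.3 50.8] 14.8 zmed 33.0
side plate zpct [-2.2 -0.   3.8  7.5 39.6] V [  7.24 119.   131.   164.   172.  ]
   band 3 12 2442 [ 511.9 -301.7    6.3] rect [ 506.5 -298.3] [169.3 224.7] 80.3 zmed 6.3
   band 33 44 510 [ 458.3 -310.8   38.4] rect [ 458.6 -308.4] [40.6 71.4] 13.2 zmed 38.6
side frame zpct [-2.3  1.  37.2 46.1 65.4] V [ 44.  67. 144. 157. 170.]
   band 38 52 3456 [544.   21.7  45.1] rect [583.6  32. ] [184.4 318.8] 87.9 zmed 45.0
   band 56 75 598 [625.7  27.3  64.3] rect [636.4  31. ] [333.7 133. ] 1.6 zmed 64.2
side holder zpct [-3.5 -0.9  2.1  6.1 35.2] V [ 39.    84.   157.   167.   176.68]
   band 3 9 202 [524.6 333.5   5.2] rect [524.2 350.9] [126.   97.9] 77.8 zmed 5.2
   band 22 40 50 [502.1 327.4  32.7] rect [501.7 330. ] [12.3 51.3] 12.2 zmed 34.0
```

```bash
python3 -m crank '[[[2.6,-3.84,0],[0,0,-0.104],8.5],[[2.6,-3.84,0],[0,0,-0.104],8.5],[[2.6,-3.84,0],[0,0,-0.104],8.5],[[2.6,-3.84,0],[0,0,-0.104],8.5],[[2.6,-3.84,0],[0,0,-0.104],8.5],[[2.6,-3.84,0],[0,0,-0.104],8.5],[[2.6,-3.84,0],[0,0,-0.104],8.5],[[2.6,-3.84,0],[0,0,-0.104],8.5]]'
python3 -m crank '[[[2.6,-3.84,0],[0,0,-0.104],8.5],[[2.6,-3.84,0],[0,0,-0.104],8.5],[[2.6,-3.84,0],[0,0,-0.104],8.5],[[2.6,-3.84,0],[0,0,-0.104],8.5],[[2.6,-3.84,0],[0,0,-0.108],8.5],[[0,0,0],[0,0,0],8.5],[[0,0,0],[0,0,0],8.5],[[0,0,0],[0,0,0],8.5]]'
python3 - <<'E'
from h import *
d=grab('wrist','w1'); print(d['xyz'],np.round(rot(d),2).tolist(),d['fx']); st=manip.state(); print(st['clock'],st['tcp_pos'],st['orientation'],st['force'],st['moment'])
cv2.imwrite('pics/w1.png',cv2.cvtColor(d['pixels'],cv2.COLOR_RGB2BGR))
E
```

```text
clock: 0.9
tcp_pos: [345.4, 223.7, 231.0]
orientation: [-0.0, 0.517, 0.856, 0.0]
force: [0.5, -0.0, 0.1]
finger_gap: 85.1
grasp_force: 0.0
clock: 1.7
tcp_pos: [474.5, 34.2, 231.0]
orientation: [-0.001, 0.72, 0.694, -0.0]
force: [-0.0, -1.3, 0.3]
finger_gap: 85.1
grasp_force: 0.0
[477.49913251 117.7118821  374.1627297 ] [[1.0, -0.03, -0.01], [-0.03, -0.95, -0.32], [-0.0, 0.32, -0.95]] 327.3133918775987
1.75 [474.42880925  34.51880624 231.24137504] [-2.55577909e-04  7.19360300e-01  6.94637094e-01  2.91766040e-05] [-0.33552024 -0.55233203  0.34748479] [-0.04463129 -0.03811339  0.01024416]
```

View pics/w1.png

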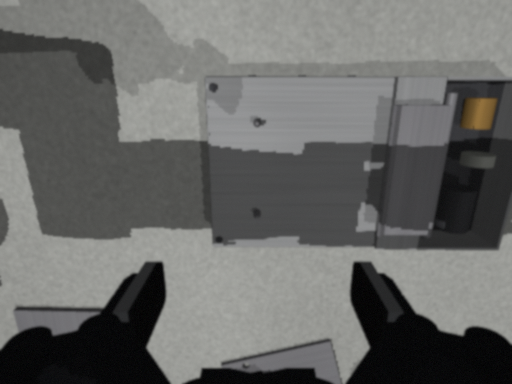

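The wrist picture shows both pins at about (257,121) and (256,212), the lip at columns 395–445, and the bay to the right of it. I'll measure the pins, using their tops at z 60.

```bash
python3 - <<'E'
from h import *
d=load('w1'); W=cloud(d); im=cv2.cvtColor(d['pixels'],cv2.COLOR_RGB2BGR)
for n,(u,v) in {'L':(257,121),'R':(256,212)}.items():
    sl=(slice(v-14,v+14),slice(u-14,u+14)); w=W[sl]; m=w[...,2]>50
    print(n,m.sum(),np.round(w[m].mean(0),1) if m.any() else '', 'zmax',np.nanmax(w[...,2]).round(1),'deck',np.nanmedian(w[...,2]).round(1))
    g=im[sl].max(2).astype(float); print(np.round(onz(d,u,v,45),1),np.round(onz(d,u,v,60),1))
    mm=(W[...,2]>54)[sl]; vv,uu=np.where(mm); print('tall px',uu.mean()+u-14 if mm.any() else None, vv.mean()+v-14 if mm.any() else None)
# frame edges : cloud near deck height
m=(W[...,2]>38)&(W[...,2]<50); p=W[m][:,:2].astype(np.float32); r=cv2.minAreaRect(p); print('deck rect',r)
y0=W[...,1]; m2=m&(abs(y0-33)<70)
for yb in(-40,0,60,100): 
    q=W[m&(abs(y0-yb)<5)]; print('near edge at y',yb,np.percentile(q[:,0],1).round(1))
for xb in(440,500,560):
    q=W[m&(abs(W[...,0]-xb)<5)]; print('y edges at x',xb,np.percentile(q[:,1],[.5,99.5]).round(1))
crop=np.hstack([cv2.resize(im[100:140,237:277],(400,400),interpolation=cv2.INTER_NEAREST),cv2.resize(im[190:230,237:277],(400,400),interpolation=cv2.INTER_NEAREST)])
cv2.imwrite('pics/pins.png',cv2.convertScaleAbs(crop,alpha=1.5))
E
```

```text
L 58 [475.2  83.9  56.8] zmax 61.6 deck 45.7
[475.7  84.4  45. ] [475.7  85.9  60. ]
tall px 256.48 123.03999999999999
R 53 [471.7  -9.8  56.2] zmax 61.6 deck 45.9
[471.2 -11.7  45. ] [471.5  -5.8  60. ]
tall px 256.4871794871795 215.17948717948718
deck rect ((582.2493286132812, 31.56249237060547), (180.26904296875, 318.1453857421875), 87.778076171875)
near edge at y -40 423.2
near edge at y 0 424.6
near edge at y 60 426.6
near edge at y 100 428.1
y edges at x 440 [-50.6 126.3]
y edges at x 500 [-52.6 124.1]
y edges at x 560 [-56.5 122. ]
```

View pics/pins.png

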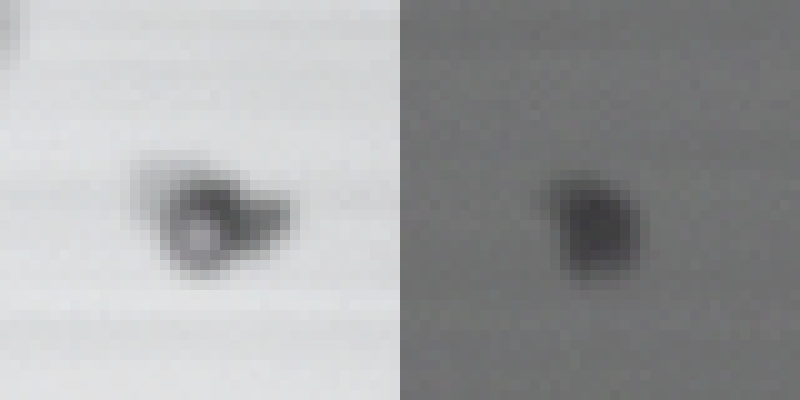

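The pins match the frame rectangle: both put the seat at about (518.8, 34.2) with yaw −2.2°. Next, go above the plate housing.

```bash
python3 -m crank '[[[-0.2,-4.3,-0.5],[0,0,0.034],8.5],[[-0.2,-4.3,-1],[0,0,0.034],8.5],[[-0.2,-4.3,-1],[0,0,0.034],8.5],[[-0.2,-4.3,-1.5],[0,0,0.034],8.5],[[-0.2,-4.3,-1.5],[0,0,0.034],8.5],[[-0.2,-4.3,-1.5],[0,0,0.034],8.5],[[-0.2,-4.3,-1.5],[0,0,0.034],8.5],[[-0.1,-4.3,-1.5],[0,0,0.034],8.5]]'
python3 -m crank '[[[0,0,0],[0,0,0],8.5],[[0,0,0],[0,0,0],8.5],[[0,0,0],[0,0,0],8.5],[[0,0,0],[0,0,0],8.5],[[0,0,0],[0,0,0],8.5],[[0,0,0],[0,0,0],8.5],[[0,0,0],[0,0,0],8.5],[[0,0,0],[0,0,0],8.5]]'
python3 - <<'E'
from h import *
d=grab('wrist','w2'); st=manip.state(); print(st['clock'],st['tcp_pos'],st['orientation'],d['xyz'])
cv2.imwrite('pics/w2.png',cv2.cvtColor(d['pixels'],cv2.COLOR_RGB2BGR))
W=cloud(d); p=W[(W[...,2]>33)&(W[...,2]<44)&(abs(W[...,0]-459)<60)&(abs(W[...,1]+309)<60)]
print(len(p),p.mean(0),cv2.minAreaRect(p[:,:2].astype(np.float32)))
m=(W[...,2]>3.5)&(W[...,2]<9)&(abs(W[...,0]-500)<110)&(abs(W[...,1]+300)<90)
m=cv2.morphologyEx(m.astype(np.uint8),cv2.MORPH_OPEN,np.ones((5,5)))>0
print(m.sum(),np.median(W[m],0),cv2.minAreaRect(W[m][:,:2].astype(np.float32)))
E
```

```text
clock: 2.55
tcp_pos: [460.3, -310.6, 131.3]
orientation: [0.001, 0.618, 0.786, 0.0]
force: [0.5, -1.0, -0.4]
finger_gap: 84.7
grasp_force: 0.0
clock: 3.35
tcp_pos: [460.1, -310.3, 131.5]
orientation: [0.0, 0.619, 0.785, 0.0]
force: [0.3, 0.4, 0.4]
finger_gap: 85.4
grasp_force: 0.0
3.4 [ 460.0484258  -310.46542456  131.41455153] [7.74104997e-05 6.19304661e-01 7.85150769e-01 1.44436642e-05] [ 440.61518787 -229.00381253  274.5690299 ]
4554 [ 457.35917733 -306.98233169   39.07364712] ((457.8963928222656, -309.1062316894531), (40.05631637573242, 69.9700927734375), 13.734962463378906)
19433 [ 516.46002053 -285.35571319    6.73050924] ((501.95343017578125, -299.13238525390625), (160.7355194091797, 116.79549407958984), 13.55864429473877)
```

View pics/w2.png

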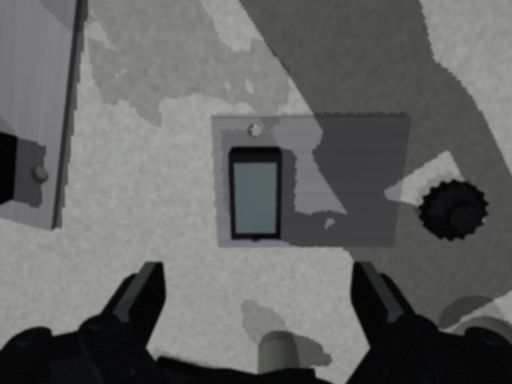

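The wrist picture shows the housing at (256,193), the plate at cols 212–410, and the glue bottle's top at (278,350). I'll check the glue's clearance before going down.

```bash
python3 - <<'E'
from h import *
for n in('scene','side','w2'):
    W=cloud(load(n)); p=W[(W[...,2]>60)&(W[...,2]<115)&(abs(W[...,0]-470)<110)&(abs(W[...,1]+430)<80)]
    if len(p): print(n,len(p),p.min(0).round(),p.max(0).round())
E
```

```text
scene 129 [ 506. -489.   60.] [ 542. -454.  112.]
side 384 [ 501. -493.   60.] [ 540. -455.  112.]
```

```bash
python3 -m crank '[[[-0.2,0.13,-2.4],[0,0,0],8.5],[[0,0,-2.4],[0,0,0],8.5],[[0,0,-2.4],[0,0,0],8.5],[[0,0,-2.4],[0,0,0],8.5],[[0,0,-1.6],[0,0,0],8.5],[[0,0,-0.7],[0,0,0],8.5],[[0,0,0],[0,0,0],8.5],[[0,0,0],[0,0,0],4]]'
python3 -m crank '[[[0,0,0],[0,0,0],3],[[0,0,0],[0,0,0],3],[[0,0,0],[0,0,0],3],[[0,0,0],[0,0,0],3],[[0,0,0],[0,0,0],3],[[0,0,0],[0,0,0],3],[[0,0,0],[0,0,0],3],[[0,0,0],[0,0,0],3]]'
```

```text
clock: 4.2
tcp_pos: [458.6, -309.7, 13.2]
orientation: [0.001, 0.619, 0.785, 0.0]
force: [0.0, -0.3, -0.2]
finger_gap: 72.8
grasp_force: 0.0
clock: 5.0
tcp_pos: [458.8, -310.0, 13.8]
orientation: [0.001, 0.619, 0.785, -0.0]
force: [-0.5, -0.2, 5.9]
finger_gap: 38.6
grasp_force: 64.4
```

```bash
python3 -m crank '[[[0,0,0.5],[0,0,0],3],[[0,0,1.5],[0,0,0],3],[[0,0,2.5],[0,0,0],3],[[0,0,2.5],[0,0,0],3],[[0,0,2.5],[0,0,0],3],[[0,0,1.5],[0,0,0],3],[[0,0,0],[0,0,0],3],[[0,0,0],[0,0,0],3]]'
python3 -m crank '[[[0.1,2,0],[0,0,-0.02],3],[[0.2,4,0],[0,0,-0.032],3],[[0.2,4.5,0],[0,0,-0.035],3],[[0.2,4.5,0],[0,0,-0.035],3],[[0.2,4.5,0],[0,0,-0.035],3],[[0.2,4.5,0],[0,0,-0.035],3],[[0.2,4.5,0],[0,0,-0.035],3],[[0.2,3.5,0],[0,0,-0.035],3]]'
python3 -m crank '[[[0.08,2.5,0],[0,0,-0.013],3],[[0,0,0],[0,0,0],3],[[0,0,0],[0,0,0],3],[[0,0,0],[0,0,0],3],[[0,0,0],[0,0,0],3],[[0,0,0],[0,0,0],3],[[0,0,0],[0,0,0],3],[[0,0,0],[0,0,0],3]]'
python3 - <<'E'
from h import *
d=grab('wrist','w3'); st=manip.state(); print(st['clock'],st['tcp_pos'],st['orientation'],st['force'],st['finger_gap'])
cv2.imwrite('pics/w3.png',cv2.cvtColor(d['pixels'],cv2.COLOR_RGB2BGR))
W=cloud(d)
for v,u in((100,250),(100,350),(230,330),(230,370),(150,350),(60,250)): print(u,v,W[v,u].round(1))
E
```

```text
clock: 5.8
tcp_pos: [457.6, -308.9, 121.7]
orientation: [-0.001, 0.619, 0.785, 0.0]
force: [-0.2, -0.3, -3.3]
finger_gap: 38.9
grasp_force: 63.5
clock: 6.6
tcp_pos: [471.2, 13.4, 120.1]
orientation: [-0.002, 0.717, 0.697, -0.001]
force: [-0.2, -0.3, -3.7]
finger_gap: 39.1
grasp_force: 63.3
clock: 7.4
tcp_pos: [473.9, 35.4, 122.4]
orientation: [0.0, 0.721, 0.693, 0.0]
force: [-0.4, 0.1, -3.3]
finger_gap: 38.8
grasp_force: 63.3
7.45 [473.89401719  35.49268369 122.42606838] [9.67135314e-05 7.21297922e-01 6.92624927e-01 9.28106041e-05] [ 0.36770246 -1.05846809 -3.43188911] 39.21640064192982
250 100 [472.2 110.   46.2]
350 100 [536.2 107.5  46.8]
330 230 [510.9  48.7 115.5]
370 230 [530.9  48.  115.8]
350 150 [518.9  88.8 115.5]
250 60 [4.725e+02 1.368e+02 3.000e-01]
```

View pics/w3.png

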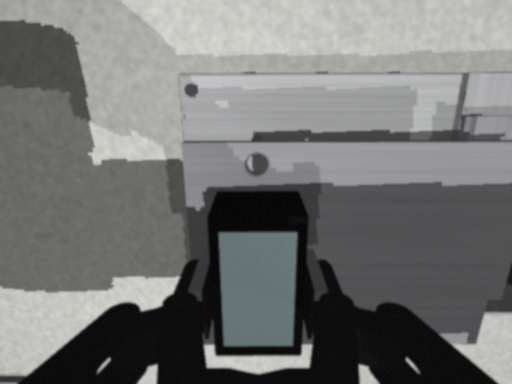

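The held plate's left hole is at (257,163) and its far edge is along row 141. I'll fit the plate's plane, the edge direction and the hole position.

```bash
python3 - <<'E'
from h import *
d=load('w3'); W=cloud(d)
m=(W[...,2]>108)&(W[...,2]<122); m=cv2.morphologyEx(m.astype(np.uint8),cv2.MORPH_OPEN,np.ones((5,5)))>0
p=W[m]; A=np.c_[p[:,:2],np.ones(len(p))]; c=np.linalg.lstsq(A,p[:,2],rcond=None)[0]; print('tilt',c[:2],'z at 518,34',c@[518,34,1])
# far edge
pts=[]
for u in list(range(195,240,3))+list(range(280,500,4)):
    v=np.where(m[:,u])[0]
    if len(v): pts.append(onz(d,u,v.min()-.5,c@[500,90,1])[:2])
pts=np.array(pts); k=np.polyfit(pts[:,0],pts[:,1],1); print('edge yaw deg',np.degrees(np.arctan(k[0])),'y at 473.9',np.polyval(k,473.9), 'at 518.8',np.polyval(k,518.8))
left=[]
for v in range(146,170,2):
    u=np.where(m[v])[0]
    if len(u): left.append(onz(d,u.min()-.5,v,115.5)[:2])
left=np.array(left); print('left edge',left.mean(0))
g=cv2.cvtColor(d['pixels'],cv2.COLOR_RGB2GRAY)
r=g[150:177,243:271]; ref=np.median(r); mk=(abs(r.astype(int)-int(ref))>18).astype(np.uint8)
n,l,s,ce=cv2.connectedComponentsWithStats(mk); i=1+s[1:,4].argmax(); x,y,w,h,a=s[i]; print('hole px',243+ce[i][0],150+ce[i][1],s[i]); uc,vc=243+x+w/2-.5,150+y+h/2-.5
print('hole',uc,vc,onz(d,uc,vc,115.5).round(1))
E
```

```text
tilt [-0.00115144 -0.00218144] z at 518,34 115.31415668227301
edge yaw deg -2.0576820995939586 y at 473.9 94.95803390069614 at 518.8 93.34483188030691
left edge [440.96966847  88.67211406]
hole px 256.9456310679612 160.99223300970874 [  0   0  28  26 515]
hole 256.5 162.5 [475.5  84.7 115.5]
```

```bash
python3 -m crank '[[[0,-0.1,-1],[0,0,-0.002],3],[[0,0,-1.2],[0,0,0],3],[[0,0,-1.2],[0,0,0],3],[[0,0,-0.8],[0,0,0],3],[[0,0,-0.4],[0,0,0],3],[[0,0,-0.3],[0,0,0],3],[[0,0,-0.3],[0,0,0],3],[[0,0,-0.2],[0,0,0],3]]'
python3 -m crank '[[[0,0,-0.1],[0,0,0],3],[[0,0,-0.1],[0,0,0],3],[[0,0,-0.1],[0,0,0],3],[[0,0,-0.1],[0,0,0],3],[[0,0,-0.1],[0,0,0],3],[[0,0,0],[0,0,0],3],[[0,0,0],[0,0,0],3],[[0,0,0],[0,0,0],3]]'
```

```text
clock: 8.25
tcp_pos: [471.6, 35.0, 72.3]
orientation: [-0.001, 0.722, 0.692, -0.001]
force: [-29.5, 0.9, 30.7]
finger_gap: 39.0
grasp_force: 89.8
clock: 9.05
tcp_pos: [471.4, 35.0, 69.2]
orientation: [-0.001, 0.721, 0.692, -0.001]
force: [-33.0, 0.9, 34.0]
finger_gap: 38.6
grasp_force: 103.4
```

Forces of −x and +z: something is catching, either the lip or the cones. I'll look.

```bash
python3 - <<'E'
from h import *
d=grab('wrist','w4'); st=manip.state(); print(st['clock'],st['tcp_pos'],st['force'],st['moment'])
im=cv2.cvtColor(d['pixels'],cv2.COLOR_RGB2BGR); W=cloud(d)
d2=grab('side','s4'); W2=cloud(d2)
cv2.imwrite('pics/w4.png',np.hstack([cv2.resize(im,(400,300)),cv2.resize(cv2.cvtColor(d2['pixels'][130:260,220:390],cv2.COLOR_RGB2BGR),(400,300))]))
# plate heights along x in a strip y in 70..92
for w in(W,W2):
  for x in range(445,615,10):
    q=w[(abs(w[...,0]-x)<4)&(abs(w[...,1]-(60 if x>500 else 60))<32)]; z=q[:,2]; z=z[z>40]
    if len(z): print(x,len(z),np.percentile(z,[10,50,90]).round(1),end=' | ')
  print()
E
```

```text
9.1 [471.32926337  35.06238229  69.19243038] [-33.34762212   0.47157948  33.88857063] [-0.12971177  1.16319808  0.00637129]
445 3343 [ 60.6  95.6 140.8] | 455 4837 [ 62.   95.  149.5] | 465 3479 [ 62.6  95.1 143.9] | 475 3441 [ 62.4  95.8 143.5] | 485 4059 [ 64.2  96.7 147.7] | 495 4718 [ 64.9 108.9 148. ] | 505 3305 [ 65.2  66.5 124.9] | 515 4837 [ 66.2 121.  138.5] | 525 3999 [ 66.9  68.3 145.2] | 535 2416 [67.3 68.4 69.3] | 545 2402 [68.  69.2 70. ] | 555 2415 [68.9 70.  70.8] | 565 2491 [69.5 70.8 71.6] | 575 2515 [70.2 71.6 72.4] | 585 2001 [66.9 72.3 73.2] | 595 346 [45.1 46.3 73.4] | 605 26 [45.  45.5 45.9] | 
445 150 [ 59.9 417.7 439.9] | 455 95 [ 94.8 428.8 439.9] | 465 89 [ 94.3 431.6 438.5] | 475 87 [ 94.5 432.2 436.2] | 485 83 [ 95.4 430.7 434.1] | 495 55 [ 99.5 426.4 431.1] | 505 49 [ 65.4 417.6 423.4] | 515 66 [ 65.6 129.2 405.7] | 525 50 [ 65.4  68.3 172.8] | 535 40 [ 66.6  68.2 171.4] | 545 34 [66.5 68.3 70.8] | 555 40 [67.3 69.  70.6] | 565 42 [68.2 70.1 71.7] | 575 43 [69.3 71.1 73. ] | 585 42 [69.7 71.7 73.2] | 595 46 [69.7 72.1 75.5] | 605 31 [63.4 66.2 67.9] |
```

View pics/w4.png

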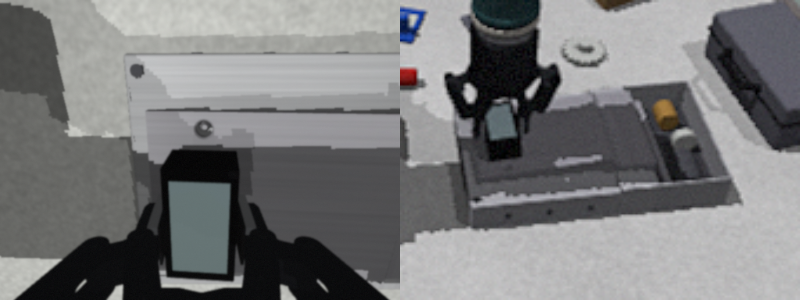

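The plate's front edge rests on the lip's flare (its top at z≈72, tilted 5°), because the plate reaches 1 mm past the flare. I'll back up and go in nose-down from further back.

```bash
python3 -m crank '[[[0,0,0.5],[0,0,0],3],[[0,0,0.5],[0,0,0],3],[[0,0,1],[0,0,0],3],[[-0.3,0,1],[0,0.03,0],3],[[-0.3,0,0],[0,0.03,0],3],[[0,0,0],[0,0.03,0],3],[[0,0,0],[0,0,0],3],[[0,0,0],[0,0,0],3]]'
cat > pl.py <<'E'
from h import *
import sys
def plate(name,z0,z1):
    d=grab('wrist',name); W=cloud(d); st=manip.state(); t=st['tcp_pos']; print(st['clock'],t.round(1),st['orientation'].round(4),st['force'].round(1))
    m=(W[...,2]>z0)&(W[...,2]<z1)&(W[...,1]<99)&(W[...,1]>20)&(W[...,0]<610)&(W[...,0]>t[0]-40); m=cv2.morphologyEx(m.astype(np.uint8),cv2.MORPH_OPEN,np.ones((7,7)))>0
    n,l,s,_=cv2.connectedComponentsWithStats(m.astype(np.uint8)); m=l==1+s[1:,4].argmax()
    for _ in range(4):
        p=W[m]; c=np.linalg.lstsq(np.c_[p[:,:2],np.ones(len(p))],p[:,2],rcond=None)[0]; m&=abs(W[...,2]-(W[...,:2]@c[:2]+c[2]))<2.5
    o=np.array(d['xyz'],float)
    def hit(u,v):
        r=ray(d,u,v)[1]; k=(c[2]+c[0]*o[0]+c[1]*o[1]-o[2])/(r[2]-c[0]*r[0]-c[1]*r[1]); return o+k*r
    pts=[];
    for u in range(200,500,4):
        v=np.where(m[:,u])[0]
        if len(v): pts.append(hit(u,v.min()-.5))
    pts=np.array(pts); k=np.polyfit(pts[:,0],pts[:,1],1); r=pts[:,1]-np.polyval(k,pts[:,0]); g=abs(r)<1.5; k=np.polyfit(pts[g,0],pts[g,1],1)
    v0=int(np.where(m)[0].min()); left=[]
    for v in range(v0+8,v0+30,2):
        u=np.where(m[v])[0]; left.append(hit(u.min()-.5,v))
    left=np.median(np.array(left),0)
    yaw=np.arctan(k[0]); tx=np.arctan(c[0]); e=np.array([np.cos(yaw)*np.cos(tx),np.sin(yaw),np.sin(tx)]); nrm=np.array([-c[0],-c[1],1]);nrm/=np.linalg.norm(nrm)
    f=np.cross(nrm,e); corner_y=np.polyval(k,left[0]); # far-edge point at left.x
    # rear far corner: from left edge along f
    s=(np.array([left[0],corner_y,0])-left)[1]; C=left+f*s/f[1]; mid=C+80*e-58*f-6*nrm
    print('slopes',c[:2].round(4),'yaw',np.degrees(yaw).round(2),'mid underside',mid.round(1),'front z under',(mid+80*e).round(1),'holes',(mid-45*e+47.5*f).round(1),(mid-45*e-47.5*f).round(1),'npts',len(p))
if __name__=='__main__': plate(sys.argv[1],float(sys.argv[2]),float(sys.argv[3]))
E
python3 pl.py w5 66 100
```

```text
clock: 9.95
tcp_pos: [467.7, 34.8, 92.3]
orientation: [-0.032, 0.721, 0.691, -0.033]
force: [-0.4, -0.3, -3.0]
finger_gap: 39.4
grasp_force: 74.7
10.0 [467.6  34.8  92.4] [-0.0316  0.7211  0.6914 -0.033 ] [-1.2  0.1 -3. ]
slopes [-0.0414 -0.0022] yaw -2.24 mid underside [513.2  33.9  78.5] front z under [593.   30.8  75.1] holes [470.1  83.1  80.1] [466.4 -11.8  80.5] npts 33965
```

```bash
python3 -m crank '[[[0,0,0],[0,0.03,0],3],[[0,0,0],[0,0.03,0],3],[[0,0,-0.5],[0,0,0],3],[[0,0,-0.5],[0,0,0],3],[[0,0,-0.5],[0,0,0],3],[[0,0,-0.3],[0,0,0],3],[[0,0,0],[0,0,0],3],[[0,0,0],[0,0,0],3]]'
python3 pl.py w6 50 85
```

```text
clock: 10.8
tcp_pos: [467.7, 34.8, 75.3]
orientation: [-0.052, 0.72, 0.69, -0.054]
force: [-0.3, -0.4, -2.8]
finger_gap: 39.0
grasp_force: 74.8
10.85 [467.9  34.8  75.5] [-0.0517  0.7198  0.6902 -0.0539] [ 0.6  0.  -2.1]
slopes [-0.1    -0.0025] yaw -2.3 mid underside [512.2  33.9  58.9] front z under [591.8  30.6  50.9] holes [469.4  83.1  63. ] [465.6 -11.8  63.6] npts 33987
```

```bash
python3 -m crank '[[[0.2,0,0],[0,0,0],3],[[0.2,0,0],[0,0,0],3],[[0.2,0,0],[0,0,0],3],[[0.02,0.02,0],[0,0,0],3],[[0,0,-0.2],[0,0,0],3],[[0,0,-0.2],[0,0,0],3],[[0,0,-0.2],[0,-0.02,0],3],[[0,0,0],[0,0,0],3]]'
python3 pl.py w7 45 80
```

```text
clock: 11.65
tcp_pos: [473.2, 35.0, 68.9]
orientation: [-0.045, 0.72, 0.691, -0.047]
force: [-0.2, -0.2, -2.4]
finger_gap: 39.2
grasp_force: 74.7
11.7 [473.4  35.   69.1] [-0.0451  0.7203  0.6906 -0.047 ] [ 0.3 -0.  -4.4]
slopes [-0.0804 -0.0029] yaw -2.34 mid underside [518.   34.2  53.3] front z under [597.6  30.9  46.8] holes [475.1  83.5  56.6] [471.2 -11.4  57.1] npts 34118
```

```bash
python3 -m crank '[[[0,0,-0.2],[0,-0.013,0],3],[[0,0,-0.2],[0,-0.013,0],3],[[0,0,-0.2],[0,-0.013,0],3],[[0,0,-0.2],[0,-0.013,0],3],[[0,0,-0.2],[0,-0.014,0],3],[[0,0,-0.15],[0,-0.014,0],3],[[0,0,0],[0,0,0],3],[[0,0,0],[0,0,0],3]]'
python3 pl.py w8 40 62
```

```text
clock: 12.5
tcp_pos: [473.6, 35.1, 57.7]
orientation: [-0.018, 0.722, 0.692, -0.018]
force: [-1.4, 1.9, -2.4]
finger_gap: 39.1
grasp_force: 75.4
12.55 [473.6  35.1  57.7] [-0.0177  0.7215  0.6919 -0.0183] [-2.9  0.3 -2.4]
slopes [ 0.0004 -0.0044] yaw -2.22 mid underside [519.6  34.3  45.7] front z under [599.5  31.2  45.8] holes [476.4  83.5  45.5] [472.8 -11.4  45.9] npts 33116
```

```bash
python3 -m crank '[[[0,0,-0.1],[0,0,0],3],[[0,0,0],[0,0,0],3],[[0,0,0],[0,0,0],8.5],[[0,0,0],[0,0,0],8.5],[[0,0,0],[0,0,0],8.5],[[0,0,0],[0,0,0],8.5],[[0,0,0],[0,0,0],8.5],[[0,0,0],[0,0,0],8.5]]'
python3 -m crank '[[[0,0,1],[0,0,0],8.5],[[0,0,2],[0,0,0],8.5],[[0,0,3],[0,0,0],8.5],[[0,0,3],[0,-0.025,0],8.5],[[0,0,2],[0,-0.026,0],8.5],[[0,0,0],[0,0,0],8.5],[[0,0,0],[0,0,0],8.5],[[0,0,0],[0,0,0],8.5]]'
python3 pl.py w9 45 60
python3 - <<'E'
from h import *
W=cloud(load('w9')); m=(W[...,2]>78)&(W[...,2]<90)&(abs(W[...,0]-474)<40)&(abs(W[...,1]-36)<60)
print('housing',cv2.minAreaRect(W[m][:,:2].astype(np.float32)))
E
```

```text
clock: 13.35
tcp_pos: [474.2, 34.9, 56.9]
orientation: [-0.017, 0.722, 0.692, -0.018]
force: [-1.2, 0.4, 0.7]
finger_gap: 85.2
grasp_force: 0.0
clock: 14.15
tcp_pos: [473.2, 35.0, 165.3]
orientation: [-0.001, 0.722, 0.692, -0.001]
force: [-0.3, -0.1, -0.8]
finger_gap: 85.2
grasp_force: 0.0
14.2 [473.2  35.  165. ] [-0.0009  0.7218  0.6921 -0.0009] [ 0.1 -0.2  0.1]
slopes [ 0.0006 -0.0017] yaw -1.99 mid underside [519.7  34.   45.7] front z under [599.6  31.2  45.8] holes [476.4  83.   45.6] [473.1 -11.9  45.8] npts 14051
housing ((474.6067199707031, 35.64579772949219), (70.44316864013672, 40.14150619506836), 87.87495422363281)
```

The plate is flush and let go. On to the holder.

```bash
python3 -m crank '[[[0.3,2.5,0],[0,0,0.03],8.5],[[0.4,4.3,0],[0,0,0.04],8.5],[[0.4,4.3,0],[0,0,0.04],8.5],[[0.4,4.3,0],[0,0,0.04],8.5],[[0.4,4.3,0],[0,0,0.04],8.5],[[0.4,4.3,0],[0,0,0.04],8.5],[[0.4,4,0],[0,0,0.03],8.5],[[0.2,1.5,0],[0,0,0.012],8.5]]'
python3 -m crank '[[[0,0,-0.5],[0,0,0],8.5],[[0,0,-1],[0,0,0],8.5],[[0,0,-1],[0,0,0],8.5],[[0,0,-0.5],[0,0,0],8.5],[[0,0,0],[0,0,0],8.5],[[0,0,0],[0,0,0],8.5],[[0,0,0],[0,0,0],8.5],[[0,0,0],[0,0,0],8.5]]'
python3 - <<'E'
from h import *
d=grab('wrist','w10'); st=manip.state(); print(st['clock'],st['tcp_pos'],st['orientation'],st['force'])
cv2.imwrite('pics/w10.png',cv2.cvtColor(d['pixels'],cv2.COLOR_RGB2BGR)); W=cloud(d)
near=(abs(W[...,0]-503)<30)&(abs(W[...,1]-330)<40)
m=(W[...,2]>29)&(W[...,2]<40)&near; p=W[m]; print('rib',len(p),p[:,2].mean(),cv2.minAreaRect(p[:,:2].astype(np.float32)))
m=(W[...,2]>3)&(W[...,2]<8)&(abs(W[...,0]-523)<60)&(abs(W[...,1]-335)<55); m=cv2.morphologyEx(m.astype(np.uint8),cv2.MORPH_OPEN,np.ones((5,5)))>0
n,l,s,_=cv2.connectedComponentsWithStats(m.astype(np.uint8))
for i in range(1,n):
    if s[i,4]>300: p=W[l==i]; print('blade',s[i,4],np.median(p[:,2]),cv2.minAreaRect(p[:,:2].astype(np.float32)))
for n in('scene','side'):
    W=cloud(load(n)); p=W[(W[...,2]>60)&(W[...,2]<130)&(abs(W[...,0]-500)<110)&(abs(W[...,1]-440)<90)]
    print('can',n,np.percentile(p,[2,98],axis=0).round())
E
```

```text
clock: 15.0
tcp_pos: [502.0, 333.1, 164.4]
orientation: [-0.001, 0.62, 0.785, -0.001]
force: [0.2, 0.2, -0.4]
finger_gap: 84.7
grasp_force: 0.0
clock: 15.8
tcp_pos: [503.4, 330.0, 137.6]
orientation: [0.001, 0.621, 0.784, 0.001]
force: [0.0, 0.5, 0.2]
finger_gap: 85.2
grasp_force: 0.0
15.85 [503.33554351 330.05006908 137.50726108] [5.80654692e-04 6.21321733e-01 7.83554720e-01 9.83844557e-04] [ 0.06160412 -0.09885359 -0.20767475]
rib 924 35.54815088063711 ((501.2478332519531, 331.829345703125), (11.969404220581055, 50.23278045654297), 14.540288925170898)
blade 5829 5.884169075096452 ((519.6959228515625, 336.4693298339844), (78.03633880615234, 70.48995971679688), 14.519065856933594)
can scene [[498. 427.  62.]
 [555. 486. 122.]]
can side [[490. 426.  63.]
 [550. 483. 122.]]
```

View pics/w10.png

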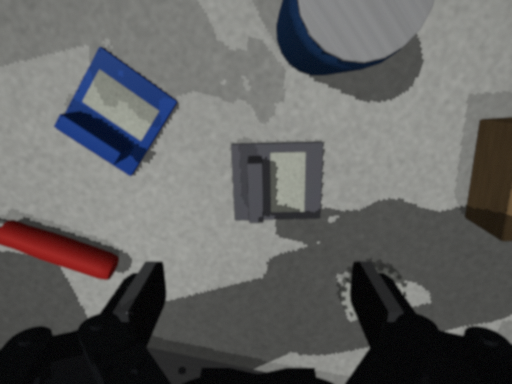

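The picture shows the grey holder with its rib at (255,190) and blade ahead (right), the blue look-alike at (118,110), and the can at (355,30), clear of the gripper. Grasp the rib.

```bash
python3 -m crank '[[[-0.2,0.18,-2.5],[0,0,0.024],8.5],[[0,0,-2.5],[0,0,0],8.5],[[0,0,-2.5],[0,0,0],8.5],[[0,0,-2.5],[0,0,0],8.5],[[0,0,-1.7],[0,0,0],8.5],[[0,0,-0.9],[0,0,0],8.5],[[0,0,0],[0,0,0],8.5],[[0,0,0],[0,0,0],5]]'
python3 -m crank '[[[0,0,0],[0,0,0],2],[[0,0,0],[0,0,0],0.5],[[0,0,0],[0,0,0],0.5],[[0,0,0],[0,0,0],0.5],[[0,0,0],[0,0,0],0.5],[[0,0,0],[0,0,0],0.5],[[0,0,0],[0,0,0],0.5],[[0,0,0],[0,0,0],0.5]]'
```

```text
clock: 16.65
tcp_pos: [501.7, 332.2, 11.8]
orientation: [0.001, 0.612, 0.791, 0.001]
force: [-0.5, 0.4, 0.1]
finger_gap: 72.4
grasp_force: 0.0
clock: 17.45
tcp_pos: [501.5, 332.0, 11.6]
orientation: [0.001, 0.612, 0.791, 0.001]
force: [-0.2, -0.1, 4.6]
finger_gap: 10.7
grasp_force: 61.3
```

```bash
python3 -m crank '[[[0,0,0.5],[0,0,0],0.5],[[0,0,1.5],[0,0,0],0.5],[[0,0,2.5],[0,0,0],0.5],[[0,0,2.5],[0,0,0],0.5],[[0,0,2.5],[0,0,0],0.5],[[0,0,1.5],[0,0,0],0.5],[[0.1,-1,0],[0,0,-0.01],0.5],[[0.2,-2.5,0],[0,0,-0.02],0.5]]'
python3 -m crank '[[[0.4,-4,0],[0,0,-0.04],0.5],[[0.4,-4.2,0],[0,0,-0.04],0.5],[[0.4,-4.2,0],[0,0,-0.04],0.5],[[0.4,-4.2,0],[0,0,-0.04],0.5],[[0.4,-4.2,0],[0,0,-0.04],0.5],[[0.4,-3.5,0],[0,0,-0.04],0.5],[[0.3,-2,0],[0,0,-0.02],0.5],[[0,0,0],[0,0,0],0.5]]'
cat > hl.py <<'E'
from h import *
import sys
d=grab('wrist',sys.argv[1]); W=cloud(d); st=manip.state(); t=st['tcp_pos']; print(st['clock'],t.round(1),st['orientation'].round(4),st['force'].round(1),st['finger_gap'])
b=t[2]-11.6
m=(abs(W[...,2]-(b+5))<6)&(W[...,0]>t[0]-25)&(W[...,0]<t[0]+70)&(abs(W[...,1]-t[1])<45); m=cv2.morphologyEx(m.astype(np.uint8),cv2.MORPH_OPEN,np.ones((5,5)))>0
p=W[m]; c=np.linalg.lstsq(np.c_[p[:,:2],np.ones(len(p))],p[:,2],rcond=None)[0]
r=cv2.minAreaRect(p[:,:2].astype(np.float32)); print('blade top',len(p),np.median(p[:,2]),'slopes',c[:2].round(3),r,'xmax',np.percentile(p[:,0],99.8),'ymax',np.percentile(p[:,1],99.8))
E
python3 hl.py w11
```

```text
clock: 18.25
tcp_pos: [503.6, 297.2, 120.5]
orientation: [0.0, 0.623, 0.782, 0.001]
force: [0.3, -0.6, -1.1]
finger_gap: 10.8
grasp_force: 60.7
clock: 19.05
tcp_pos: [530.0, 30.5, 119.1]
orientation: [-0.0, 0.721, 0.692, -0.001]
force: [-0.1, 0.5, -1.2]
finger_gap: 11.1
grasp_force: 60.7
19.1 [530.   32.2 119.2] [-8.000e-04  7.208e-01  6.931e-01 -7.000e-04] [-0.3 -0.  -1.4] 10.917648871410881
blade top 11926 113.28793327368763 slopes [-0.004 -0.014] ((549.3472900390625, 32.33565902709961), (65.927978515625, 78.56595611572266), 87.692138671875) xmax 588.5313145105902 ymax 66.04159488537384
```

```bash
python3 -m crank '[[[0,0.2,-1.5],[0,0,0],0.5],[[0,0,-1.5],[0,0,0],0.5],[[0,0,-1.2],[0,0,0],0.5],[[0,0,-0.7],[0,0,0],0.5],[[0,0,-0.4],[0,0,0],0.5],[[0,0,-0.1],[0,0,0],0.5],[[0,0,0],[0,0,0],0.5],[[0,0,0],[0,0,0],0.5]]'
python3 hl.py w12
```

```text
clock: 19.9
tcp_pos: [531.6, 35.8, 67.6]
orientation: [0.001, 0.72, 0.694, 0.001]
force: [-0.8, 0.2, -0.3]
finger_gap: 11.0
grasp_force: 60.7
19.95 [531.6  35.7  67.6] [0.0009 0.7198 0.6942 0.0009] [ 0.7 -0.5 -0.8] 10.473039388552857
blade top 11908 61.93674817339473 slopes [ 0.    -0.013] ((550.7588500976562, 37.946044921875), (65.57308197021484, 78.47764587402344), 87.58637237548828) xmax 589.9454229020869 ymax 71.31498231193704
```

```bash
python3 -m crank '[[[0,-0.15,-0.3],[0,0,0],0.5],[[0.3,-0.01,0],[0,0,0],0.5],[[0.4,-0.015,0],[0,0,0],0.5],[[0.4,-0.015,0],[0,0,0],0.5],[[0.4,-0.015,0],[0,0,0],0.5],[[0.4,-0.015,0],[0,0,0],0.5],[[0.1,0,0],[0,0,0],0.5],[[0,0,0],[0,0,0],0.5]]'
python3 hl.py w13
```

```text
clock: 20.75
tcp_pos: [551.2, 33.6, 63.8]
orientation: [0.0, 0.72, 0.694, 0.0]
force: [-0.0, 0.1, -1.2]
finger_gap: 11.1
grasp_force: 60.7
20.8 [551.   33.6  63.7] [3.000e-04 7.197e-01 6.943e-01 3.000e-04] [-0.3 -0.3 -0.2] 10.937314411148371
blade top 10279 58.09931523338068 slopes [ 0.001 -0.024] ((565.3971557617188, 38.88158416748047), (72.16082763671875, 70.89057159423828), 87.57461547851562) xmax 600.9435777021489 ymax 72.78849994141304
```

```bash
python3 -m crank '[[[0.2,-0.007,0],[0,0,0],0.5],[[0.2,-0.007,0],[0,0,0],0.5],[[0.2,-0.007,0],[0,0,0],0.5],[[0.2,-0.007,0],[0,0,0],0.5],[[0.1,-0.004,0],[0,0,0],0.5],[[0.1,-0.004,0],[0,0,0],0.5],[[0,0,0],[0,0,0],0.5],[[0,0,0],[0,0,0],0.5]]'
python3 -m crank '[[[0.1,-0.004,0],[0,0,0],0.5],[[0.1,-0.004,0],[0,0,0],0.5],[[0,0,0],[0,0,0],0.5],[[0,0,0],[0,0,0],0.5],[[0,0,0],[0,0,0],0.5],[[0,0,0],[0,0,0],0.5],[[0,0,0],[0,0,0],0.5],[[0,0,0],[0,0,0],0.5]]'
```

```text
clock: 21.6
tcp_pos: [560.4, 33.3, 63.6]
orientation: [-0.0, 0.72, 0.694, -0.0]
force: [-3.9, 1.0, 1.0]
finger_gap: 10.8
grasp_force: 60.9
clock: 22.4
tcp_pos: [562.7, 33.2, 63.6]
orientation: [0.0, 0.72, 0.694, 0.0]
force: [-5.6, -0.7, -0.5]
finger_gap: 11.0
grasp_force: 60.7
```

```bash
python3 -m crank '[[[0.1,-0.004,0],[0,0,0],0.5],[[0.1,-0.004,0],[0,0,0],0.5],[[0.1,-0.004,0],[0,0,0],0.5],[[0,0,0],[0,0,0],0.5],[[0,0,0],[0,0,0],0.5],[[0,0,0],[0,0,0],0.5],[[0,0,0],[0,0,0],0.5],[[0,0,0],[0,0,0],0.5]]'
python3 -m crank '[[[0.1,-0.004,0],[0,0,0],0.5],[[0.1,-0.004,0],[0,0,0],0.5],[[0,0,0],[0,0,0],0.5],[[0,0,0],[0,0,0],0.5],[[0,0,0],[0,0,0],0.5],[[0,0,0],[0,0,0],0.5],[[0,0,0],[0,0,0],0.5],[[0,0,0],[0,0,0],0.5]]'
```

```text
clock: 23.2
tcp_pos: [565.3, 33.1, 63.6]
orientation: [-0.0, 0.72, 0.694, -0.0]
force: [-6.3, 0.5, 0.6]
finger_gap: 10.9
grasp_force: 60.9
clock: 24.0
tcp_pos: [566.5, 33.1, 63.6]
orientation: [-0.001, 0.72, 0.694, -0.001]
force: [-9.0, 0.9, 0.8]
finger_gap: 10.8
grasp_force: 61.0
```

```bash
python3 -m crank '[[[0.1,-0.004,0],[0,0,0],0.5],[[0.05,0,0],[0,0,0],0.5],[[0,0,0],[0,0,0],0.5],[[0,0,0],[0,0,0],0.5],[[0,0,0],[0,0,0],0.5],[[0,0,0],[0,0,0],0.5],[[0,0,0],[0,0,0],0.5],[[0,0,0],[0,0,0],0.5]]'
python3 hl.py w14; python3 pl.py w15 45 56
```

```text
clock: 24.8
tcp_pos: [566.6, 33.0, 63.6]
orientation: [-0.002, 0.72, 0.694, -0.002]
force: [-13.5, 0.4, 4.5]
finger_gap: 10.6
grasp_force: 61.6
24.85 [566.6  33.1  63.6] [-0.0021  0.7197  0.6943 -0.0021] [-13.1   1.    4.4] 10.28088490888263
blade top 6899 57.82056744529632 slopes [ 0.011 -0.034] ((570.6512451171875, 42.62931823730469), (72.2166976928711, 57.82405090332031), 87.49089050292969) xmax 600.1286050684686 ymax 76.90721245249627
24.9 [566.6  33.1  63.6] [-0.0021  0.7197  0.6943 -0.0021] [-13.2   0.4   4. ]
slopes [ 0.002  -0.0033] yaw -2.32 mid underside [604.8  31.   45.8] front z under [684.7  27.8  46. ] holes [561.8  80.3  45.6] [557.9 -14.6  45.9] npts 10239
```

```bash
python3 -c "
from plant import manip
print(manip.finish_job())"
```

```text
the job is handed in; nothing more can be done
None
```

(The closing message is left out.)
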